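Wind down the clamp's crank nut and lock it with its cross pin

TASK

Wind the blue crank nut of the bench clamp down clockwise (seen from above), taking its black handle past the red line on the base once and stopping over the line the second time, where the slot in the nut lines up level with the slot in the stud. Then take the pin with the red grip from the wooden rack and lay it in the slots, fully home and sticking out on both sides of the nut, and let go of everything.

Things in the scene. Friction and masses are not known exactly. Their poses are not given: they have to be found in the camera images.
- clamp: Fixed bench clamp: grey base plate 230 x 150 x 12 mm (long side along x) and an upright steel stud, its forked top, 77 mm above the bench, with an open slot 22 mm wide along the clamp's x axis. Origin: on the stud's axis, at bench level; z up. A red line on the base lies at +x, 80 to 110 mm out. The blue nut is 60 mm square, 40 mm high; its slot, 22 mm wide, 20 mm deep, runs along its crank arm.
- nut (a joint): Turn of the blue crank nut on the stud, rad, growing clockwise from above. 0: handle over the red line (clamp's +x), nut slot in line and level with the stud slot, slot floor 55 and nut top 75 mm above the bench. Starts at -11.0 to -6.9 (1.1 to 1.75 turns to go); stop 0.6 past 0. Sinks 14 mm per turn: half a turn early it is in line but 7 mm too high. Needs 0.15 N m, stays where left.
- crank_grip (a point): Point on the axis of the black crank handle, an upright round sleeve 22 mm in diameter, 60 mm tall, that spins freely on its arm. The point is 42 mm above the sleeve's foot, 18 mm below its top. It circles the stud clockwise at a radius of 80 mm; with the nut at 0 it is 97 mm above the bench, and 14 mm higher per turn still to go.
- pin_red: Pin of 150 g: steel bar 100 mm along x, 12 x 12 mm, with an upright red grip at its middle: 26 mm along x, 10 mm thick along y, 12 to 68 mm above the bar's underside. Origin: centre of the underside; z up. Starts in one of 3 grooves (floor 10 mm up, 10 mm deep) of a wooden rack, 62 mm apart; the others hold a short yellow and a long green pin. Home: underside 55 mm up, either end either way.
There are look-alikes about, which are no part of the job. Leave any purple or turquoise look-alike of the pin_red alone.

How it is judged (in metres and radians):
On the way:
1. the crank nut is wound down to the red line and stays there while the red pin is still out (value of joint nut between -0.25 and 0.25 rad and horizontal distance between pin_red and clamp above 0.08 m), for 0.2 s.
At the end, for the whole second after the job is handed in: Nut within 14 degrees (0.25 rad) of lined up; red pin home on the slot floor (within 4.5 mm), upright within 15 degrees, along the stud slot within 20 degrees, its middle within 18 mm of the stud's axis along the slot and 12 mm across; released and at rest (value of joint nut between -0.25 and 0.25 rad and z of pin_red in the frame of clamp between 0.05 and 0.0595 m and x of pin_red in the frame of clamp between -0.018 and 0.018 m and y of pin_red in the frame of clamp between -0.012 and 0.012 m and angle between the x axis of pin_red and the x axis of clamp, either way round below 0.35 rad and angle between pin_red's own z axis and vertical below 0.26 rad and linear speed of pin_red below 0.02 m/s); the robot touches nothing.
It also fails if it takes over 61 s, if anything falls off the work surface, if the arm or the gripper's body presses on something with over 40 N, if the wrist force passes 120 N, or if a joint passes its speed limit or range.

ROBOT

A 6-joint arm with a two-finger parallel gripper is mounted at the origin on the work surface. World frame = base frame: x ahead of the robot, y to its left, z up, the work surface at z = 0. Lengths are in m, angles in degrees, forces in N, time in s.
With the tool pointing down it reaches from about 0.325 to 0.85 m from the base axis. Payload 15.5 kg.
Tool frame: the origin (TCP) lies at the very end of the fingers, on their centre line; the grasp point (between the pads) lies arm.grip_depth behind it (arm.grip_depth is the distance from the TCP to the grasp point, in m); z points along the fingers, y is the line along which they close (so a half turn about z gives the same grasp; the last joint's range is limited). The gripper opens to 91 mm and grips with 3 to 60 N. Pads are 32 mm wide; open, the fingers measure 118 mm over their backs; the gripper's body (76 mm by 178 mm) begins 60 mm behind the grasp point.
Start: joints at [64.83, 28.281, 77.091, -0, 74.628, -5.472], TCP at [0.211, 0.588, 0.214] pointing down, gripper open.
Joint ranges: [-166.48, 166.48], [-47.26, 123.95], [12.59, 153.08], [-70.14, 250.14], [6.76, 159.57], [-176.63, 176.63]. Speed limits (degrees/s): [108.29, 108.29, 147.25, 172.46, 172.46, 172.46].

INTERFACE

Orientations are given as a 3x3 rotation matrix whose columns are the frame's x, y, z axes.
In Python, from rig import arm gives the robot as it stands. Calls block until the motion is done:
- arm.move_to(position, orientation): joint-space move of the TCP to a pose.
- arm.move_l(position, orientation=None, feed=0.15): straight line of the TCP; orientation=None keeps the orientation; feed is the mean speed in m/s.
- arm.move_joints(angles): joint-space move.
- arm.grip(opening): finger opening in m; the grip force is fixed at half the most; returns when the fingers have stopped.
- arm.sleep(seconds).
- arm.solve_ik(position, orientation): joint angles nearest the present ones, or None.
- arm.snapshot(name): name is "scene" or "top" or "wrist"; returns the picture (480x640x3 uint8, red, green, blue); there is no depth.
- arm.get_calibration(name): a dict with "intrinsics" (3x3 intrinsics, pixels), "k1" (the pictures are not rectified: a ray, as slopes to the right and down, at radius r is drawn at 1 + k1 r^2 times it, then the intrinsics apply), "cam_to_world" (4x4, takes a point from camera to world coordinates). Camera axes: x right, y down, z forward; pixel columns grow to the right and rows downward; lengths in m; the calibration is good to about 2 mm. A picture is of the moment at which its call begins: read the wrist's pose just before it. get_calibration takes no time and is no camera call; for the wrist camera it gives the pose at the moment of the call.
A pose or a line that the arm cannot do raises arm.Unreachable and nothing moves.
- arm.sign_off(): hands the job in; it is judged then, once.
Readings, each from a call of its own:
- arm.current_t(): time.
- arm.current_joint_positions(): joint angles.
- arm.current_dq(): joint speeds.
- arm.current_tau(): joint torques, N m.
- arm.current_ee_pos(): TCP position.
- arm.current_tool_rot(): TCP orientation.
- arm.current_force(): force on the tool from outside, world axes, zero at the start.
- arm.current_torque(): the same for the moment, N m.
- arm.current_width(): finger opening in m.
- arm.current_grasp_force(): force on a finger pad.
Only numpy, scipy, OpenCV 4.12 (cv2) and the standard library are available. Lean on these libraries where they do the work, as an engineer would, in place of code of your own. Each camera call takes 0.05 s, during which the arm holds its last target. There are 200 camera calls.

## Working session

There is one attempt and no reset: what is moved stays moved. The work goes in short steps, each a Python script; the robot and the scene stay as the last script left them, time stands still between calls to the robot, and variables do not carry over. Pictures are saved under pics/ and viewed, at most 10 in all, crops included, and the job is handed in when it is done.

```bash
mkdir -p pics; ls; python3 - <<'E'
from rig import arm
import cv2,numpy as np
for n in("scene","top"):
    im=arm.snapshot(n); cv2.imwrite(f"pics/{n}0.png",im[:,:,::-1])
    c=arm.get_calibration(n); print(n,c["intrinsics"],c["k1"],np.round(c["cam_to_world"],3))
print(arm.grip_depth,arm.current_tool_rot(),arm.current_t())
E
```

```text
pics
scene [[522.01763485   0.         320.10931723]
 [  0.         522.01763485 232.34335447]
 [  0.           0.           1.        ]] -0.13315886332504015 [[ 0.366  0.584 -0.724  1.134]
 [ 0.93  -0.244  0.274 -0.29 ]
 [-0.017 -0.774 -0.633  0.656]
 [ 0.     0.     0.     1.   ]]
top [[451.420702     0.         319.67959273]
 [  0.         451.420702   236.79058348]
 [  0.           0.           1.        ]] -0.020727504094208603 [[ 0.036 -0.969  0.244  0.298]
 [-0.999 -0.035  0.008 -0.041]
 [ 0.001 -0.245 -0.97   0.815]
 [ 0.     0.     0.     1.   ]]
0.0188 [[-9.41488483e-01  3.37044857e-01 -4.47722988e-04]
 [ 3.37045141e-01  9.41487984e-01 -9.74457056e-04]
 [ 9.30900735e-05 -1.06834295e-03 -9.99999425e-01]] 0.1
```

View pics/scene0.png

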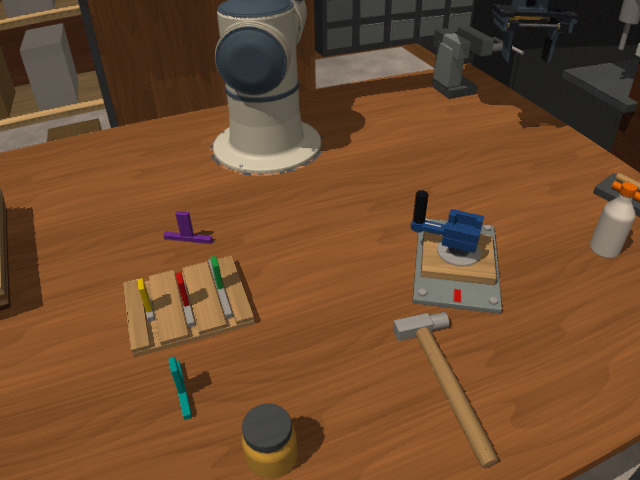

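View pics/top0.png

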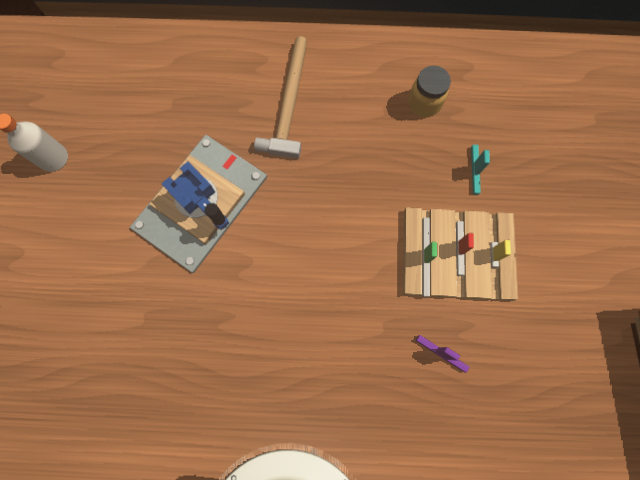

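Scene: the clamp is at about (457,262), its handle top at (421,194), and the rack with the red pin at (183,285). Top: plate centre is near (199,203), red line (230,162), handle (215,214), red pin (465,245). Purple and turquoise look-alikes sit outside the rack.

```bash
cat > h.py <<'E'
import numpy as np, cv2
from rig import arm
def rays(cal,px):
    K=cal["intrinsics"]; k=cal["k1"]
    p=np.asarray(px,float).reshape(-1,1,2)
    u=cv2.undistortPoints(p,K,np.array([k,0,0,0,0.]))[:,0]
    T=cal["cam_to_world"]
    return T[:3,3], np.c_[u,np.ones(len(u))]@T[:3,:3].T
def plane(cal,px,z):
    o,d=rays(cal,px); return (o+d*((z-o[2])/d[:,2])[:,None])[:,:2]
def tri(c1,p1,c2,p2):
    o1,d1=rays(c1,p1);o2,d2=rays(c2,p2);d1=d1[0];d2=d2[0]
    s=np.linalg.lstsq(np.c_[d1,-d2],o2-o1,rcond=None)[0]
    a=o1+s[0]*d1;b=o2+s[1]*d2; return (a+b)/2,np.linalg.norm(a-b)
def mask(im,lo,hi,box):
    h=cv2.cvtColor(im,cv2.COLOR_RGB2HSV); m=cv2.inRange(h,np.array(lo),np.array(hi))
    o=np.zeros_like(m);x0,y0,x1,y1=box;o[y0:y1,x0:x1]=m[y0:y1,x0:x1];return o
def pts(m): 
    y,x=np.nonzero(m);return np.c_[x,y].astype(float)
def big(m):
    n,l,s,c=cv2.connectedComponentsWithStats(m); return (l==1+np.argmax(s[1:,4])).astype(np.uint8)
E
python3 - <<'E'
from h import *
top=cv2.imread("pics/top0.png")[:,:,::-1].copy();sc=cv2.imread("pics/scene0.png")[:,:,::-1].copy()
ct,cs=arm.get_calibration("top"),arm.get_calibration("scene")
g=big(cv2.morphologyEx(mask(top,(35,0,60),(120,70,255),(110,120,285,285)),cv2.MORPH_OPEN,np.ones((3,3))))
r=cv2.minAreaRect(plane(ct,pts(g),.012).astype(np.float32));print("plate",r)
m=big(mask(top,(0,180,100),(6,255,255),(215,145,245,180)));red=plane(ct,pts(m),.0125);print("redline",red.mean(0),cv2.minAreaRect(red.astype(np.float32)), m.sum())
for nm,im,b,c in(("top",top,(190,190,235,235),ct),("scene",sc,(405,180,435,230),cs)):
    m=big(mask(im,(0,0,0),(180,255,45),b));p=pts(m);print(nm,"black",len(p),p.mean(0),p.min(0),p.max(0))
for nm,im,b in(("top",top,(440,225,490,260)),("scene",sc,(170,265,195,310))):
    m=big(mask(im,(0,150,60),(8,255,255),b));p=pts(m);print(nm,"redgrip",len(p),p.mean(0),p.min(0),p.max(0),cv2.minAreaRect(p.astype(np.float32)))
m=big(mask(top,(5,60,100),(25,190,255),(395,200,525,305)))
cv2.imwrite("pics/c.png",np.hstack([cv2.resize(top[120:280,120:280],(400,400),interpolation=2)[:,:,::-1],cv2.resize(top[200:310,395:525],(400,338),interpolation=2)[:,:,::-1].copy() if 0 else cv2.resize(top[190:320,395:525],(400,400),interpolation=2)[:,:,::-1]]))
E
```

```text
plate ((0.4858168959617615, 0.2381540834903717), (0.14685140550136566, 0.05805247649550438), 67.17408752441406)Traceback (most recent call last):
  File "<stdin>", line 6, in <module>
  File "h.py", line 21, in big
    n,l,s,c=cv2.connectedComponentsWithStats(m); return (l==1+np.argmax(s[1:,4])).astype(np.uint8)
                                                              ~~~~~~~~~^^^^^^^^^
    return _wrapfunc(a, 'argmax', axis=axis, out=out, **kwds)
    return bound(*args, **kwds)
ValueError: attempt to get argmax of an empty sequence
```

```bash
python3 - <<'E'
from h import *
top=cv2.imread("pics/top0.png")[:,:,::-1].copy();sc=cv2.imread("pics/scene0.png")[:,:,::-1].copy()
for im,ps in((top,[(230,162),(206,150),(160,212),(185,255),(212,210),(219,222),(195,190),(470,239),(461,230),(350,250)]),(sc,[(457,295),(183,285),(421,200)])):
    h=cv2.cvtColor(im,cv2.COLOR_RGB2HSV);print([(p,h[p[1],p[0]].tolist()) for p in ps])
cv2.imwrite("pics/c.png",np.hstack([cv2.resize(top[a:a+160,b:b+w],(int(w*2.5),400),interpolation=2)[:,:,::-1] for a,b,w in((120,120,160),(190,395,135))]))
E
```

```text
[((230, 162), [2, 177, 219]), ((206, 150), [38, 17, 170]), ((160, 212), [16, 83, 102]), ((185, 255), [38, 18, 158]), ((212, 210), [11, 46, 61]), ((219, 222), [12, 79, 55]), ((195, 190), [110, 112, 121]), ((470, 239), [2, 180, 219]), ((461, 230), [19, 25, 212]), ((350, 250), [12, 140, 167])]
[((457, 295), [1, 235, 178]), ((183, 285), [1, 236, 93]), ((421, 200), [90, 51, 15])]
```

View pics/c.png

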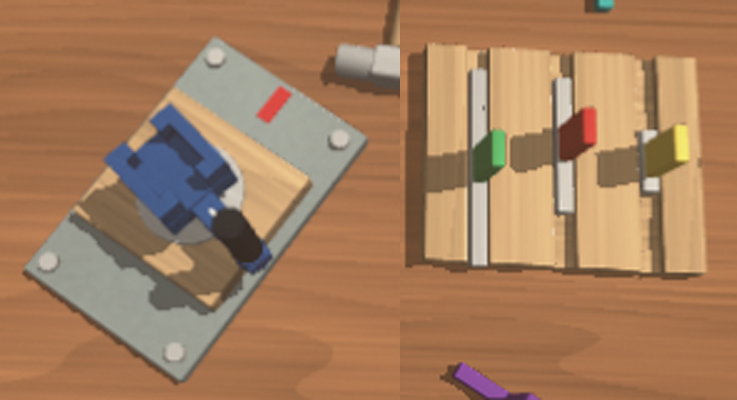

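Crop: plate corners (crop px) (215,38), (367,138), (181,382), (24,271). Handle top is near (232,218) and its foot near (258,258). Red pin bar ends are (564,78) and (566,213), grip foot near (565,150).

```bash
python3 - <<'E'
from h import *
ct,cs=arm.get_calibration("top"),arm.get_calibration("scene")
top=cv2.imread("pics/top0.png")[:,:,::-1].copy();sc=cv2.imread("pics/scene0.png")[:,:,::-1].copy()
C=np.array([(215,38),(367,138),(181,382),(24,271)])/2.5+120-.3
P=plane(ct,C,.012);print("corners",P,"c",P.mean(0),[np.linalg.norm(P[i]-P[(i+1)%4]) for i in range(4)])
m=big(mask(top,(0,165,100),(6,255,255),(215,145,245,180)));R=plane(ct,pts(m),.0125);print("line",R.mean(0),len(R),cv2.minAreaRect(R.astype(np.float32)))
d=R.mean(0)-P.mean(0);print("dist",np.linalg.norm(d),np.degrees(np.arctan2(d[1],d[0])))
x=(P[0]+P[1]-P[2]-P[3]);print("plate yaw",np.degrees(np.arctan2(x[1],x[0])))
m=big(mask(sc,(0,0,0),(180,255,40),(405,180,435,222)));p=pts(m);print("sc handle",p.min(0),p.max(0),p[p[:,1]<p[:,1].min()+6].mean(0))
hs=[p[p[:,1]<p[:,1].min()+4].mean(0)]
ht=[(232/2.5+119.7,220/2.5+119.7)]
print("handle tri",tri(ct,ht,cs,hs))
for z in(.131,.135,.14):
  H=plane(ct,ht,z)[0]-P.mean(0);print(z,H,np.linalg.norm(H),np.degrees(np.arctan2(H[1],H[0])))
B=plane(ct,np.array([(564,78),(566,213)])/2.5+[234.7,189.7],.022);print("bar",B,B.mean(0),np.linalg.norm(B[0]-B[1]))
for z in (.022,.078):print(z,plane(ct,np.array([(566,150),(586,120)])/2.5+[234.7,189.7],z))
w=arm.get_calibration("wrist");print(w["intrinsics"],np.round(w["cam_to_world"],3))
E
```

```text
corners [[0.69690943 0.19434072]
 [0.61788069 0.07028459]
 [0.42558519 0.19209045]
 [0.5039751  0.31731581]] c [0.5610876  0.19350789] [np.float64(0.1470899849936501), np.float64(0.22762738494435752), np.float64(0.14773749848649073), np.float64(0.22879363515177922)]
line [0.64290136 0.14312501] 66 ((0.6425370573997498, 0.14332589507102966), (0.00917048379778862, 0.027309618890285492), 57.281673431396484)
dist 0.0960829124266882 -31.625764063124716
plate yaw -32.43250360364564
sc handle [413. 191.] [427. 221.] [421.44444444 193.76190476]
handle tri (array([0.50921917, 0.1342452 , 0.13984206]), np.float64(0.0011928943404884299))
0.131 [-0.04936031 -0.05754893] 0.07581767860843172 -130.6200326592174
0.135 [-0.0506112  -0.05858617] 0.07741984590362529 -130.82295310250154
0.14 [-0.0521748  -0.05988272] 0.07942385862092702 -131.0650870602758
bar [[ 0.53720639 -0.29170433]
 [ 0.43710174 -0.28915632]] [ 0.48715406 -0.29043032] 0.10013706608095446
0.022 [[ 0.48309814 -0.29098339]
 [ 0.50598679 -0.30646892]]
0.078 [[ 0.47001412 -0.27336274]
 [ 0.49128662 -0.28775484]]
[[372.60667226   0.         315.21666908]
 [  0.         372.60667226 239.95648181]
 [  0.           0.           1.        ]] [[ 0.337  0.9    0.277  0.132]
 [ 0.941 -0.322 -0.1    0.617]
 [-0.001  0.294 -0.956  0.383]
 [ 0.     0.     0.     1.   ]]
```

Clamp centre is (0.561, 0.1935), yaw −32.4°. The handle is 98.7° round and its top is at 0.140 m, so 1.726 turns to go, which fits the expected 0.139 m height. Now grip the handle and wind.

```bash
cat >> h.py <<'E'
CL=np.array([.561,.1935]); YAW=-32.2
def R(a):
    c,s=np.cos(np.radians(a)),np.sin(np.radians(a)); return np.array([[-s,c,0],[c,s,0],[0,0,-1.]])
def crank(deg):  # TCP when the nut has deg still to go (counter-clockwise from line)
    t=np.radians(YAW+deg); return np.r_[CL+.08*np.array([np.cos(t),np.sin(t)]), .097+.014*deg/360-arm.grip_depth]
E
python3 - <<'E'
from h import *
D=360+261.3; Q=R(98)
ds=np.linspace(D,0,35)
p=crank(D)
arm.grip(.05)
arm.move_to(p+[0,0,.08],Q); arm.move_l(p,feed=.12)
print("down",arm.current_force(),arm.current_t(),arm.current_joint_positions())
arm.grip(0.0); print("w",arm.current_width(),arm.current_grasp_force(),arm.current_force())
f=[]
for d in ds[1:4]:
    arm.move_l(crank(d),feed=.08); f.append(np.round(arm.current_force(),1))
print(f,arm.current_t(),arm.current_width())
E
```

```text
down [-0.10647791 -0.75672776  1.12452584] 3.6583 [ 8.16183451e+00  2.86071993e+01  9.82723746e+01 -1.30318669e-03
  5.30784649e+01 -8.98479798e+01]
w 0.021657597105693364 29.993211328983307 [-0.3531266   3.157266    1.86619812]
[array([-0.2,  2.5,  3.7]), array([-2.7,  1. ,  5.2]), array([-5.2,  1.8,  7.8])] 5.6083 0.02145668659519418
```

```bash
python3 - <<'E'
from h import *
ds=np.linspace(360+261.3,0,35)
f=[]
for d in ds[4:20]:
    arm.move_l(crank(d),feed=.09); F=arm.current_force(); f.append(np.round(F).astype(int).tolist())
    if np.linalg.norm(F)>30: print("stop",d);break
print(f,arm.current_t(),arm.current_width())
E
```

```text
[[-6, 5, 11], [-8, 9, 12], [-5, 11, 11], [0, 10, 8], [2, 8, 7], [4, 5, 6], [5, 2, 7], [5, 1, 6], [5, -1, 7], [3, -2, 6], [2, -3, 7], [0, -3, 8], [-1, 0, 7], [-2, 3, 6], [0, 5, 4], [1, 6, 2]] 12.5417 0.021341285757278373
```

Forces stay small, so carry on to the line, release, and look.

```bash
python3 - <<'E'
from h import *
ds=np.linspace(360+261.3,0,35)
f=[]
for d in ds[20:]:
    arm.move_l(crank(d),feed=.09); F=arm.current_force(); f.append(np.round(F).astype(int).tolist())
    if np.linalg.norm(F)>30: print("stop",d);break
print(f,arm.current_t())
arm.grip(.04)
p=crank(0);arm.move_l(p+[0,0,.08],feed=.2)
# on towards the rack
im0=arm.snapshot("top")
arm.move_to([.488,-.289,.17],R(88.5))
cal=arm.get_calibration("wrist");np.save("wcal.npy",cal,allow_pickle=True)
im=arm.snapshot("wrist");cv2.imwrite("pics/w1.png",im[:,:,::-1]);cv2.imwrite("pics/top1.png",im0[:,:,::-1])
print(arm.current_t(),arm.current_joint_positions())
a=cv2.resize(im0[120:280,120:280],(400,400),interpolation=2);b=cv2.resize(im,(400,300))
cv2.imwrite("pics/d.png",np.hstack([a,np.vstack([b,np.zeros((100,400,3),np.uint8)])])[:,:,::-1])
E
```

```text
[[2, 4, 2], [3, 3, 3], [0, 2, 5], [-3, 3, 7], [-5, 4, 9], [-6, 11, 11], [-3, 12, 11], [0, 11, 9], [4, 8, 8], [5, 5, 8], [6, 3, 7], [5, 0, 7], [5, -1, 7], [3, -3, 7], [1, -2, 7]] 19.0417
21.875 [-3.65735606e+01  2.63657168e+01  8.85217431e+01  1.07088989e-02
  6.51143175e+01 -1.25146706e+02]
```

View pics/d.png

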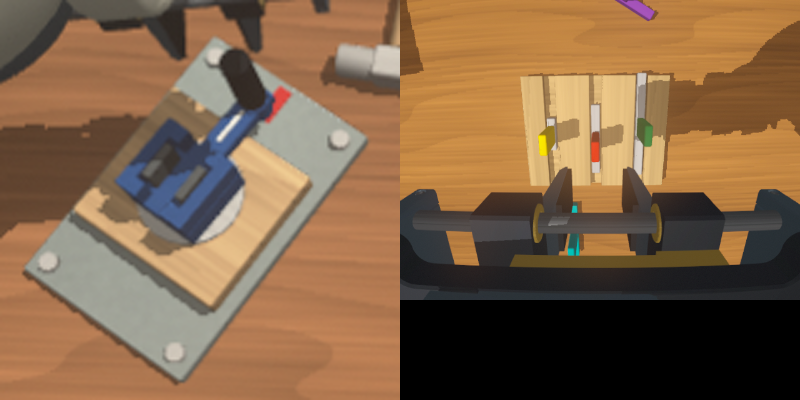

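The handle is over the red line (crop 265,100) and the nut and stud slots are in line. The wrist view shows the red pin bar from wrist px (312,168) to (313,276), between yellow and green. I'll refine its position from this view, grasp and lift.

```bash
python3 - <<'E'
from h import *
cal=np.load("wcal.npy",allow_pickle=True).item()
im=cv2.imread("pics/w1.png")[:,:,::-1].copy()
B=plane(cal,[(312,168),(314,276)],.022);print("bar",B,B.mean(0),np.linalg.norm(B[0]-B[1]))
m=big(mask(im,(0,165,100),(9,255,255),(290,190,335,270)));p=pts(m);print(p.min(0),p.max(0))
lo=p[:,1].max();print("bottom edge(px)",plane(cal,[(p[:,0].mean(),p[:,1].max())],.078), plane(cal,[(p[:,0].mean(),p[:,1].min())],.022))
E
```

```text
bar [[ 0.43946146 -0.28931663]
 [ 0.53761355 -0.29019464]] [ 0.4885375  -0.28975563] 0.09815601472413539
[306. 212.] [318. 258.]
bottom edge(px) [[ 0.49972736 -0.29052809]] [[ 0.47743942 -0.29035878]]
```

```bash
python3 - <<'E'
from h import *
gx,gy=.4885,-.290
arm.move_l([gx,gy,.0392],R(89),feed=.12)
print(arm.current_force()); arm.grip(0)
print("w",arm.current_width(),arm.current_grasp_force())
arm.move_l([gx,gy,.17],feed=.15)
print("w",arm.current_width(),arm.current_force(),arm.current_t())
arm.move_to(np.r_[CL,.165],R(57.8))
c=arm.get_calibration("wrist");im=arm.snapshot("wrist");sc=arm.snapshot("scene");t=arm.snapshot("top")
np.save("wcal2.npy",c,allow_pickle=True);cv2.imwrite("pics/w2.png",im[:,:,::-1])
print(arm.current_ee_pos(),arm.current_t())
a=cv2.resize(im,(480,360));b=cv2.resize(sc[140:320,380:540],(320,360),interpolation=2)
cv2.imwrite("pics/e.png",np.hstack([a,b])[:,:,::-1])
E
```

```text
[-0.54995226 -1.12321534  0.44859508]
w 0.009525441663768442 29.999856054782867
w 0.009498295360690462 [-0.21588979  0.20044705 -1.62918311] 24.7083
[0.56124533 0.19272087 0.16500085] 26.6417
```

View pics/e.png

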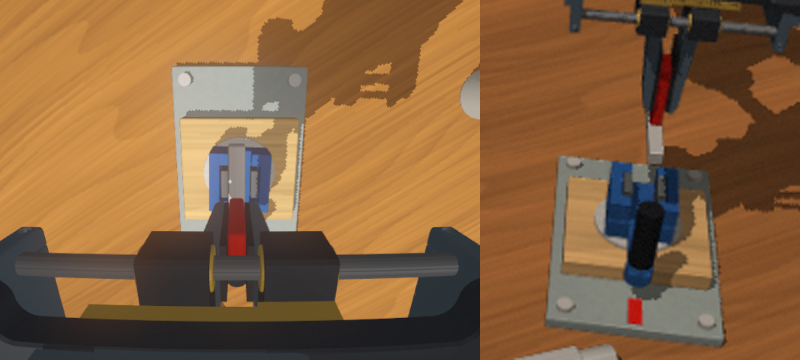

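The red pin hangs level over the slot. In the wrist view its bar is at x≈237 (of 480), while the nut's far edge spans 209–271. I'll check that lateral offset numerically in the clamp frame.

```bash
python3 - <<'E'
from h import *
c=np.load("wcal2.npy",allow_pickle=True).item();im=cv2.imread("pics/w2.png")[:,:,::-1].copy()
y=np.radians(YAW);M=np.array([[np.cos(y),-np.sin(y)],[np.sin(y),np.cos(y)]])
f=lambda px,z:np.round((plane(c,px,z)-CL)@M*1000,1).tolist()
s=4/3
print("plate far edge",f(np.array([(172,67),(308,67)])*s,.012),"bolts",f(np.array([(184,79),(295,79)])*s,.016))
h=cv2.cvtColor(im,cv2.COLOR_RGB2HSV);b=cv2.inRange(h,np.array((100,100,30)),np.array((125,255,255)))
for r in(206,212,220,230,240,250):
    x=np.nonzero(b[r,260:380])[0]+260
    runs=np.split(x,np.nonzero(np.diff(x)>1)[0]+1);print(r,[(int(q[0]),int(q[-1])) for q in runs if len(q)>1],f([(x[0]-.5,r),(x[-1]+.5,r)],.075))
print("bar end z~.1165+.012",f([(229*s,146*s),(246*s,146*s)],.165+.0188-.048+.012))
cv2.imwrite("pics/f.png",cv2.resize(im[170:320,230:410],(720,600),interpolation=2)[:,:,::-1])
E
```

```text
plate far edge [[-112.3, -70.0], [-112.4, 78.1]] bolts [[-99.5, -56.7], [-99.5, 63.6]]
206 [(280, 302), (328, 334), (337, 343)] [[-28.3, -25.3], [-28.3, 20.1]]
212 [(279, 303), (328, 334), (336, 343)] [[-24.0, -26.1], [-23.9, 20.2]]
220 [(279, 291), (327, 334), (336, 343)] [[-18.1, -26.3], [-18.1, 20.3]]
230 [(279, 291), (327, 332)] [[-10.7, -26.5], [-10.6, 12.5]]
240 [(279, 291), (327, 332)] [[-3.1, -26.7], [-3.1, 12.6]]
250 [(279, 291), (327, 332)] [[4.6, -26.9], [4.6, 12.7]]
bar end z~.1165+.012 [[-49.5, -4.9], [-49.5, 6.5]]
```

View pics/f.png

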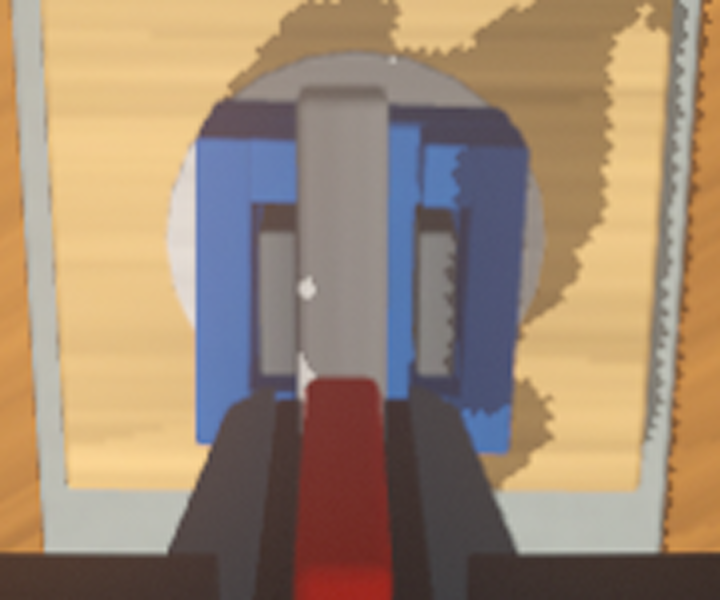

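Measured in this wrist view, the nut and plate centre sits about +3.5 mm across (clamp y) and the bar at +0.8, so I'll shift about 2.7 mm across and 2 mm along the slot, then lower while watching the force.

```bash
python3 - <<'E'
from h import *
y=np.radians(YAW);ux=np.array([np.cos(y),np.sin(y)]);uy=np.array([-np.sin(y),np.cos(y)])
t=CL+.002*ux+.0027*uy; Q=R(57.8)
arm.move_l(np.r_[t,.125],Q,feed=.1); ok=True
for z in(.112,.106,.1,.095,.09,.087,.085):
    arm.move_l(np.r_[t,z],Q,feed=.05);F=arm.current_force();print(z,np.round(F,1))
    if abs(F[2])>12 or np.hypot(F[0],F[1])>12: ok=False;break
c=arm.get_calibration("wrist");im=arm.snapshot("wrist");sc=arm.snapshot("scene")
np.save("wcal3.npy",c,allow_pickle=True);print(ok,arm.current_t())
cv2.imwrite("pics/g.png",np.hstack([cv2.resize(im[150:330,220:420],(440,396)),cv2.resize(sc[170:320,400:536],(359,396),interpolation=2)])[:,:,::-1])
E
```

```text
0.112 [ 0.3 -0.4 -2.5]
0.106 [-0.2 -0.3 -2.4]
0.1 [ 0.3 -0.  -1.3]
0.095 [-0.1  0.1 -2.8]
0.09 [-0.1 -0.5 -2.5]
0.087 [-0.8 -0.8 -1.3]
0.085 [-0.6  0.  -1.8]
True 29.2333
```

View pics/g.png

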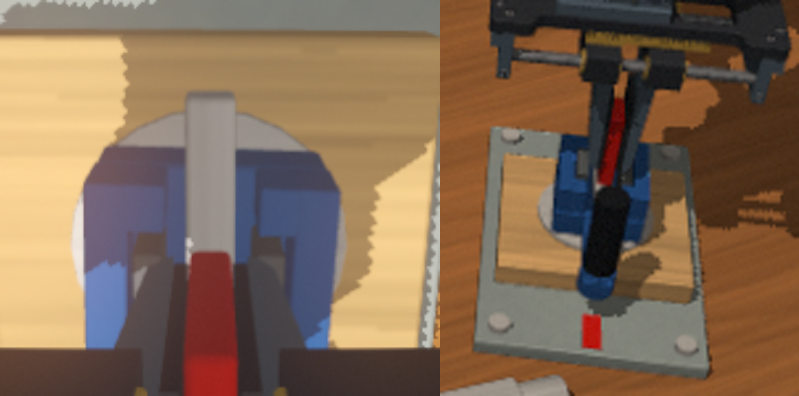

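The bar (x≈210) lies between the blue slot walls and is centred in the nut (84–338), with no contact force. Lower the last bit, release and retreat.

```bash
python3 - <<'E'
from h import *
p=arm.current_ee_pos();Q=R(57.8)
for z in(.0842,.0835,.083,.0825):
    arm.move_l([p[0],p[1],z],Q,feed=.03);F=arm.current_force();print(z,np.round(F,1))
    if F[2]>3: break
arm.grip(.03); arm.sleep(.2); print(arm.current_width(),np.round(arm.current_force(),1))
arm.move_l([p[0],p[1],.22],feed=.15)
arm.move_to([.45,-.05,.3],Q)
im=arm.snapshot("top");sc=arm.snapshot("scene");print(arm.current_t())
ct,cs=arm.get_calibration("top"),arm.get_calibration("scene")
cv2.imwrite("pics/i.png",np.hstack([cv2.resize(im[120:280,120:280],(400,400),interpolation=2),cv2.resize(sc[170:320,390:540],(400,400),interpolation=2)])[:,:,::-1])
E
```

```text
0.0842 [-0.2 -0.3 -0.9]
0.0835 [-3.  -0.4  8.3]
0.02981404508766067 [-0.   0.1  0.7]
32.6917
```

View pics/i.png

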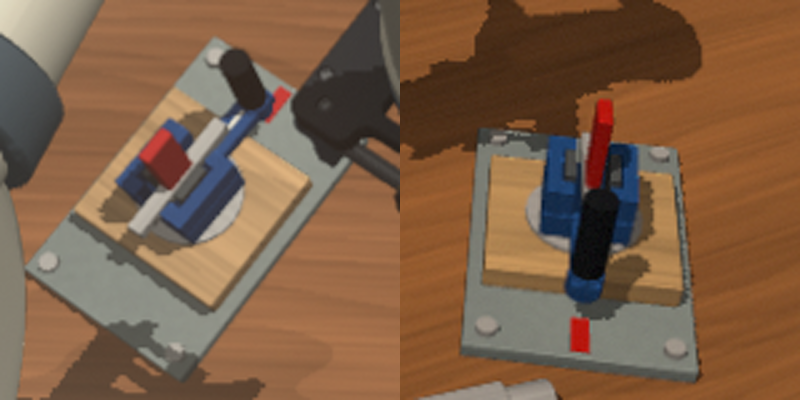

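Released: the pin stands upright in the slot, sticking out on both sides (crop 133,230 to 222,123), and floor contact was felt at the home height. A quick numeric check of its centre, then hand in.

```bash
python3 - <<'E'
from h import *
y=np.radians(YAW);M=np.array([[np.cos(y),-np.sin(y)],[np.sin(y),np.cos(y)]])
e=(plane(arm.get_calibration("top"),np.array([(134,230),(221,123)])/2.5+119.7,.067)-CL)@M
print(e,e.mean(0))
if abs(e.mean(0)[0])<.013 and abs(e.mean(0)[1])<.009: print(arm.sign_off())
E
```

```text
[[-0.04713181  0.00171238]
 [ 0.05004938  0.00055042]] [0.00145878 0.0011314 ]
the job is handed in; nothing more can be done
None
```

The job is handed in (no verdict was returned): the nut is wound down to the red line, and the red pin lies home in the slots, about 1.5 mm off centre along the slot and 1.1 mm across, released, with the arm clear, at about 33 s of the 61 s allowed.

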